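# Hold a spring clip gaping over a price card

## Robot

A 7-joint arm with a two-finger parallel gripper is mounted at the origin on the work surface. World frame = base frame: x ahead of the robot, y to its left, z up, the work surface at z = 0. Lengths are in m, angles in rad, forces in N, time in s.
With the tool pointing down it reaches from about 0.35 to 0.9 m from the base axis. Payload 8.1 kg.
Tool frame: the origin (TCP) lies midway between the tips of the shut fingers; the grasp point (between the pads) lies 19 mm behind it; z points along the fingers, y is the direction in which the jaws open and shut (so a half turn about z gives the same grasp; the last joint's range is limited). The gripper opens to 85 mm and grips with 20 to 120 N. Pads are 22 mm wide; open, the fingers measure 114 mm over their backs; the gripper's body (76 mm by 85 mm) begins 54 mm behind the grasp point. The pads swing forward as they close: fully open they stand 13 mm farther back than shut.
Start: joints at [-1.412, 0.434, 0.025, 1.573, -0.012, 1.134, -0.075], TCP at [0.162, 0.604, 0.231] pointing down, gripper open.
Joint ranges: [-2.62, 2.62], [-0.44, 2.09], [-1.27, 1.32], [0.08, 2.57], [-1.32, 4.46], [0.12, 2], [-2.74, 2.74]. Speed limits (rad/s): [2.22, 2.22, 3.01, 3.01, 3.14, 3.14, 3.14].

## Interface

Orientations are given as a rotation vector (axis times angle).
In Python, from rig import env gives the robot as it stands. The module is installed in compiled form; this text tells all that it offers.
- The arm moves only by the tool send_rows, never from a script. Its argument "increments" is one flat list of numbers, 4 for each row, row after row: the shift along the world's x, y, z in units of 25 mm (1.0 is 25 mm), then the turn about the world's z in units of 8 degrees (1.0 is 8 degrees). In form: [dx, dy, dz, spin, dx, dy, dz, spin, ...]. A call has exactly 10 rows; each row shifts and turns the pose as measured when the row begins; what a row does not reach is not made up. A row lasts 1/8 s, in which the tool goes at most 62.5 mm and 10.7 degrees, less where a joint would pass 70% of its speed; a pose out of reach is approached as far as the arm can. A call is refused whole if a number of a shift passes 1 or a number of a turn 1, either way. A call with a gripper value outside its range is refused whole. "grip" is the finger opening in mm, from 0 to 85.4, set as the call begins (left out, the last holds). The fingers move at their own pace and stop on an object; "squeeze" is the grip in N (left out, the last holds). Time passes only in rows, so rows that do not move let the fingers close, or fill a call up. It gives the time, the measured TCP pose, the force and the opening at its end, in the units of the state.
- env.get_state(): the state, without advancing time (a new reading comes with each control period).
- env.capture(name): name is "side" or "top"; returns the picture (420x560x3 uint8, red, green, blue); there is no depth.
- env.calibration(name): a dict with "fx", "fy", "cx", "cy" (pixels), "dist" ([k1, k2, p1, p2, k3] as OpenCV has them; the pictures are not rectified), "pose" (4x4, takes a point from camera to world coordinates). Camera axes: x right, y up, looking along -z (the intrinsics and any distortion apply to the point x, -y, -z); pixel columns grow to the right and rows downward; lengths in m; the calibration is good to about 2 mm. A picture is of the moment at which its call begins. calibration takes no time and is no camera call.
- env.job_done(): hands the job in, once; it reports no verdict.
The state is a dict: "clock": time; "q": joint angles; "qvel": joint speeds; "tau": joint torques, N m; "position": TCP position; "tool_rot": TCP orientation; "contact_force": force on the tool from outside, world axes, zero at the start; "moment": the same for the moment, N m; "width": opening from 0.0 (shut) to 1.0 (fully open).
Only numpy, scipy, OpenCV 4.12 (cv2) and the standard library are available. Lean on these libraries where they do the work, as an engineer would, in place of code of your own. Each camera call takes 0.05 s, during which the arm holds its last target. There are 200 camera calls.

## Task

Set the small wooden card stand down midway between the two striped gift boxes, in line with them and with its card facing the same way as the boxes, and let go of it. Then pinch the levers of the spring clip so its jaws gape wide, take it off its rest, and lower it over the middle of the card's top edge so the edge is well inside the open jaws, one jaw in front and one behind, with nothing of the clip touching the card or stand. Finish there still holding the clip open in the gripper (a colleague will slip a sample in); leave the boxes and other wares where they are.

Things in the scene. Friction and masses are not known exactly. Their poses are not given: they have to be found in the camera images.
- card_stand: Loose wooden stand, 0.14-0.28 kg. Origin: centre of underside; z up, x the card's normal, y along its width. Base 60 (x) x 54 (y) x 14 mm. Two posts 12 (x) x 11 (y) mm rise at its sides to 68 mm height; outer faces at y = +-27 mm (grip across these). Between them a stiff white card, 6 mm thick, 32 mm wide, stands 22 mm above the posts, to 90 mm height.
- card_edge (a point): Middle of the card's top edge, 90 mm above the stand's underside; axes as the stand's.
- clip: Loose steel spring clip, 80 g, upright, jaws down, levers up. Origin: on its pin (10 mm diameter, 22 mm long along y); z up, x is the way the jaws part. Starts astride the rest's board, pin 75 mm above the table. Jaws, 20 mm wide (y), reach 40 mm below the pin and end in rubber pads 6 mm high. It is turned like its rest.
- clip_levers (a point): On the clip's centre line, 38 mm above its pin, midway between the two flat levers; axes as the clip's. Levers 20 mm wide (y), 4 mm thick, rise 55 mm above the pin; shut, 49 mm apart over the outer faces at the top, 29 mm near the pin. Pinched along x here with about 10 N they open the jaws to a stop, outer faces then parallel, 24 mm apart.
- clip_rest: Wooden rest fixed to the table: base 70 (x) x 60 (y) x 12 mm, with an upright board 6 mm thick (x), 40 mm wide (y), top 70 mm above the table, on which the clip sits. Origin: centre of its underside; z up.
- clip_mouth (a point): Point between the two jaw tips, 40 mm below the clip's pin on the clip's centre line; axes as the clip's.
- clip_jaw_a (a joint): Swing (rad) of the jaw on the clip's +x side. 0: jaws closed on a 6 mm thickness (as on the rest board); -0.03: shut on nothing; 0.26: wide open at the stop, tips about 26 mm apart. Sprung shut; both jaws move together.
- clip_jaw_b (a joint): The same for the jaw on the clip's -x side.
- box_a: Gift box with pale striped lid, 73 x 73 mm, 45 mm high; the one to the robot's left (+y). Origin: centre of underside, z up, front faces its -x. The two boxes stand 250 mm apart between centres along their y, turned alike; the stand goes at the middle of the line between the centres. Must not be moved.
- box_b: The same box on the right (-y). Must not be moved.
- tin: Bystander: round steel tin, 52 mm across, 45 mm high, upright; origin centre of underside. Leave alone.
- spool: Bystander: wooden spool, 48 mm across, 50 mm high, upright; origin centre of underside. Leave alone.
- bowl: Bystander: white bowl, 90 mm across, 40 mm high; origin centre of underside. Leave alone.
Things that resemble listed ones, but are neither listed nor needed, are in the scene too. Leave any blue or pink look-alike of the clip alone.

How it is judged:
By the outcome, as a careful person would: the job done as asked, in the order asked, and still so for the second after the job is handed in, while the arm keeps its last pose, push and grip.
It also fails if it takes over 58 s, if anything falls off the work surface, if the arm or the gripper's body presses on something with over 40 N, if the wrist force passes 120 N, or if a joint passes its speed limit or range.

## Working session

There is one attempt and no reset: what is moved stays moved. The work goes in short steps, Python scripts to look and compute and a tool call to move; the robot and the scene stay as the last step left them, time stands still between calls to the robot, and variables do not carry over. Pictures are saved under pics/ and viewed, about 8 in all and at most 12, crops included, and the job is handed in when it is done.

Besides the shell and the picture viewer there is one more tool, called after "Call:" as name(argument=value, ...) on one line, values as JSON. send_rows: Moves the arm, as the interface text tells. Its arguments: {"type":"object","properties":{"increments":{"type":"array","items":{"type":"number"}},"grip":{"type":"number"},"squeeze":{"type":"number"}},"required":["increments"]}

```bash
mkdir -p pics; python3 - <<'E'
from rig import env
import cv2,numpy as np
np.set_printoptions(precision=4,suppress=True)
for n in ("side","top"):
    im=env.capture(n); cv2.imwrite(f"pics/{n}0.png",cv2.cvtColor(im,cv2.COLOR_RGB2BGR))
    c=env.calibration(n); print(n,{k:c[k] for k in c if k!='pose'}); print(np.array(c['pose']))
print(env.get_state())
E
```

```text
side {'fx': 460.14286464209556, 'fy': 460.14286464209556, 'cx': 280.1754645495965, 'cy': 209.73194189291635, 'dist': array([0.0409, 0.    , 0.    , 0.    , 0.    ])}
[[ 0.9109  0.3218 -0.2582  0.2403]
 [-0.4126  0.6987 -0.5844 -0.5961]
 [-0.0077  0.6389  0.7693  0.9036]
 [ 0.      0.      0.      1.    ]]
top {'fx': 396.2518642481544, 'fy': 396.2518642481544, 'cx': 286.31775952552175, 'cy': 212.33308200524945, 'dist': array([-0.0706,  0.    ,  0.    ,  0.    ,  0.    ])}
[[ 0.0029  0.9965 -0.084   0.4474]
 [-0.9997  0.001  -0.0231 -0.0059]
 [-0.023   0.0841  0.9962  1.0126]
 [ 0.      0.      0.      1.    ]]
{'clock': 0.1, 'q': array([-1.4116,  0.4351,  0.025 ,  1.574 , -0.0116,  1.134 , -0.0751]), 'qvel': array([-0.    , -0.0006, -0.    , -0.0013, -0.001 , -0.0005,  0.0007]), 'tau': array([  0.0029, -67.1758,   1.0279, -31.6906,   0.0157,   0.0072,
        -0.    ]), 'position': array([0.1617, 0.6033, 0.2306]), 'tool_rot': array([-0.4102, -3.1147,  0.0022]), 'contact_force': array([ 0.1252, -0.4184, -0.3935]), 'moment': array([ 0.0292, -0.0228,  0.0548]), 'width': 1.0010082897905388}
```

View pics/top0.png

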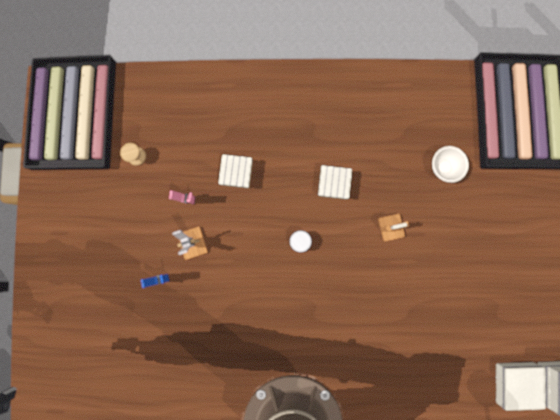

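View pics/side0.png

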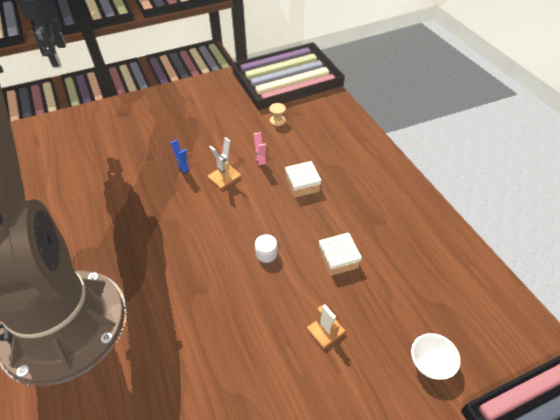

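Top view: boxes at (236,171) and (335,182), stand at (392,227), and a steel clip on its orange rest at (190,243). Possible confusions are the blue clip (155,281), the pink clip (182,196), and the tin (300,241) or bowl for white card. I'll check my choice in crops.

```bash
cat > h.py <<'E'
from rig import env
import cv2,numpy as np
np.set_printoptions(precision=4,suppress=True)
def ray(n,uv):
    c=env.calibration(n);K=np.array([[c['fx'],0,c['cx']],[0,c['fy'],c['cy']],[0,0,1]])
    p=cv2.undistortPoints(np.array(uv,float).reshape(-1,1,2),K,np.array(c['dist'])).reshape(-1,2)
    d=np.c_[p[:,0],-p[:,1],-np.ones(len(p))];P=np.array(c['pose'])
    return P[:3,3],d@P[:3,:3].T
def onz(n,uv,z):
    o,d=ray(n,uv); return o+d*((z-o[2])/d[:,2])[:,None]
def tri(uvs,uvt):
    o1,d1=ray("side",uvs);o2,d2=ray("top",uvt);out=[]
    for a,b in zip(d1,d2):
        s=np.linalg.lstsq(np.c_[a,-b],o2-o1,rcond=None)[0]
        p,q=o1+s[0]*a,o2+s[1]*b;out.append(np.r_[(p+q)/2,np.linalg.norm(p-q)])
    return np.array(out)
def px(n,X):
    c=env.calibration(n);P=np.array(c['pose']);X=np.atleast_2d(X)
    x=(X-P[:3,3])@P[:3,:3]*[1,-1,-1]
    K=np.array([[c['fx'],0,c['cx']],[0,c['fy'],c['cy']],[0,0,1]])
    return cv2.projectPoints(x,np.zeros(3),np.zeros(3),K,np.array(c['dist']))[0].reshape(-1,2)
def crop(im,u,v,w,h,s):
    return cv2.resize(im[v:v+h,u:u+w],None,fx=s,fy=s,interpolation=cv2.INTER_CUBIC)
E
python3 - <<'E'
from h import *
S=cv2.imread("pics/side0.png");T=cv2.imread("pics/top0.png")
a=np.hstack([crop(T,150,215,66,50,6),crop(T,365,205,66,50,6)])
b=np.hstack([crop(S,195,130,66,50,6),crop(S,297,300,66,50,6)])
cv2.imwrite("pics/c1.png",np.vstack([a,b]))
hsv=cv2.cvtColor(T,cv2.COLOR_BGR2HSV)
w=cv2.inRange(hsv,(0,0,150),(180,70,255))
k=cv2.morphologyEx(w,cv2.MORPH_CLOSE,np.ones((5,5)))
for c in cv2.findContours(k,0,2)[0]:
    if 100<cv2.contourArea(c)<2500:
        r=cv2.minAreaRect(c)
        p=onz("top",cv2.boxPoints(r),.045);print(r,p.mean(0),np.linalg.norm(p[1]-p[0]),np.linalg.norm(p[2]-p[1]),np.degrees(np.arctan2(*(p[1]-p[0])[1::-1])))
o=cv2.inRange(hsv,(8,130,130),(22,255,255))
for c in cv2.findContours(o,0,2)[0]:
    if cv2.contourArea(c)>60:
        r=cv2.minAreaRect(c)
        p=onz("top",cv2.boxPoints(r),.013);print('o',r,p.mean(0),np.linalg.norm(p[1]-p[0]),np.linalg.norm(p[2]-p[1]),np.degrees(np.arctan2(*(p[1]-p[0])[1::-1])))
E
```

```text
((299.7500305175781, 241.25003051757812), (21.21320343017578, 21.920310974121094), 45.0) [ 0.4585 -0.0163  0.045 ] 0.053478361180142486 0.05162184447915976 -44.90564603526174
((182.20643615722656, 241.1880645751953), (24.424571990966797, 15.421004295349121), 73.3007583618164) [0.4576 0.2731 0.045 ] 0.03849702544788192 0.0604243589104253 -73.2628578749129
((334.5301818847656, 181.7136993408203), (31.981201171875, 31.45777702331543), 6.009006023406982) [ 0.6051 -0.102   0.045 ] 0.07850330129661684 0.07902049831290288 -6.21452893614915
((234.75387573242188, 170.46923828125), (31.132715225219727, 31.256752014160156), 7.125016689300537) [0.6336 0.1452 0.045 ] 0.07881517211612062 0.07835198599279398 -5.959612186194786
((10.0, 171.0), (48.0, 20.0), 90.0) [0.6374 0.7403 0.045 ] 0.05820530967351302 0.1273344444063792 -91.22854240295705
((449.7500305175781, 163.74998474121094), (37.47665786743164, 35.35533905029297), 45.0) [ 0.651  -0.3898  0.045 ] 0.09161374522182908 0.09306226086206719 -45.67770880938005
((97.7784652709961, 117.51295471191406), (6.992440700531006, 77.33499145507812), 2.66300
[... 1054 characters left out ...]
.7942 -0.5859  0.045 ] 0.021020800845911937 0.23885655859140728 -84.96372513346331
((83.70353698730469, 111.54589080810547), (11.844402313232422, 93.58380126953125), 3.7313973903656006) [0.7938 0.5451 0.045 ] 0.2523309627152707 0.033342984646543235 0.20479289321054464
o ((342.33001708984375, 385.19000244140625), (56.709964752197266, 10.465179443359375), 8.130102157592773) [ 0.1031 -0.1224  0.013 ] 0.02576555947562772 0.1401887784577983 -8.078179027777047
o ((126.5, 343.0), (152.0, 231.0), 90.0) [0.1963 0.434  0.013 ] 0.6169999590176914 0.37669111795092974 -89.28285570112762
o ((287.5, 239.5), (359.0, 543.0), 90.0) [0.4757 0.0258 0.013 ] 1.496202928882463 0.9402190841694082 -90.48663804166773
```

View pics/c1.png

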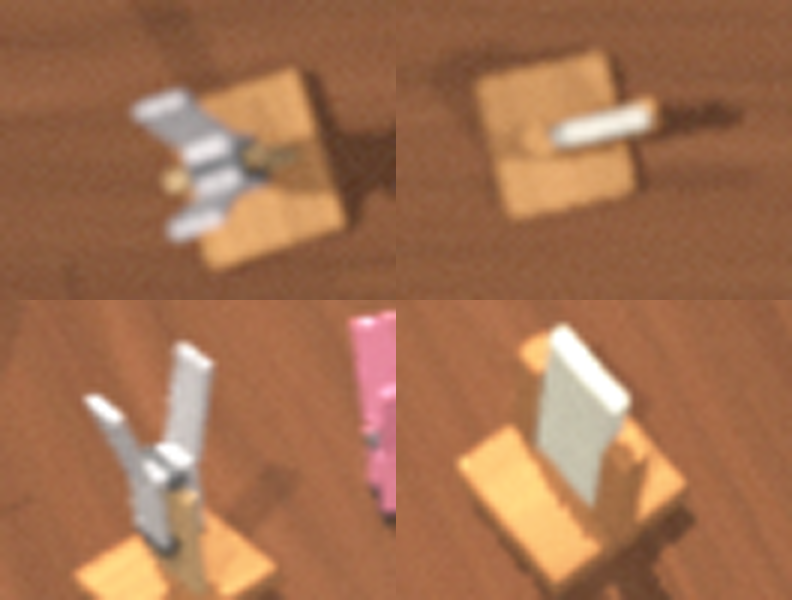

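The crops confirm the choice. The grey clip sits astride the orange rest (levers up), and the stand with its white card is on the right. Next I'll turn the corners into positions.

```bash
python3 - <<'E'
from h import *
f=lambda L,ox,oy,u,v:[((x-ox+.5)/6-.5+u,(y-oy+.5)/6-.5+v) for x,y in L]
def rep(t,p):
    print(t,p.tolist() if 0 else p.mean(0)[:3],[round(1e3*np.linalg.norm(p[i][:2]-p[i-1][:2])) for i in range(len(p))],[round(np.degrees(np.arctan2(p[i][1]-p[i-1][1],p[i][0]-p[i-1][0])),1) for i in range(len(p))])
rep('stand base',onz('top',f([(476,83),(602,52),(635,188),(511,218)],396,0,365,205),.014))
rep('card top',onz('top',f([(551,128),(651,105),(655,125),(556,146)],396,0,365,205),.09))
rep('stand base side',onz('side',f([(513,427),(460,466),(555,584),(684,484)],396,300,297,300),.014))
a=f([(556,332),(625,402)],396,300,297,300);print('card side',onz('side',a,.09))
c=f([(300,70),(344,225),(213,269)],0,0,150,215);p=onz('top',c,.012);rep('rest',p);print((p[0]+p[2])/2)
tl=f([(135,103),(186,92),(168,240),(220,226)],0,0,150,215)
p=onz('top',tl,.13);print('levers top',p,p.mean(0))
sl=f([(88,398),(118,412),(178,345),(212,362)],0,300,195,130)
p=onz('side',sl,.13);print('levers side',p,p.mean(0))
T=cv2.imread('pics/top0.png');S=cv2.imread('pics/side0.png')
g=np.hstack([crop(T,212,145,50,50,8),crop(T,310,157,50,50,8)])
cv2.imwrite('pics/c2.png',g)
# side lids
hsv=cv2.cvtColor(S,cv2.COLOR_BGR2HSV)
for c in cv2.findContours(cv2.morphologyEx(cv2.inRange(hsv,(0,0,165),(180,60,255)),3,np.ones((5,5))),0,2)[0]:
    m=cv2.boundingRect(c)
    if 280<m[0]<365 and 150<m[1]<280 and m[2]>20:
        h=cv2.approxPolyDP(cv2.convexHull(c),4,True).reshape(-1,2);print(m,h.tolist()); rep('lid side',onz('side',h,.045))
E
```

```text
stand base [ 0.4946 -0.2473  0.014 ] [58, 55, 59, 54] [np.float64(13.7), np.float64(-76.2), np.float64(-167.4), np.float64(103.5)]
card top [ 0.4946 -0.2474  0.09  ] [7, 40, 8, 40] [np.float64(14.6), np.float64(-77.1), np.float64(-169.8), np.float64(101.9)]
stand base side [ 0.4845 -0.2522  0.014 ] [61, 24, 52, 58] [np.float64(135.4), np.float64(-167.1), np.float64(-78.8), np.float64(13.1)]
card side [[ 0.4901 -0.2337  0.09  ]
 [ 0.4986 -0.2648  0.09  ]]
rest [0.4461 0.2436 0.012 ] [92, 68, 59] [np.float64(-22.9), np.float64(-163.0), np.float64(108.7)]
[0.4539 0.2563 0.012 ]
levers top [[0.4777 0.2722 0.13  ]
 [0.4819 0.2528 0.13  ]
 [0.4265 0.2584 0.13  ]
 [0.4319 0.2388 0.13  ]] [0.4545 0.2555 0.13  ]
levers side [[0.4255 0.2515 0.13  ]
 [0.4339 0.2384 0.13  ]
 [0.4703 0.2668 0.13  ]
 [0.4795 0.2509 0.13  ]] [0.4523 0.2519 0.13  ]
(319, 233, 42, 36) [[348, 233], [360, 260], [330, 268], [319, 241]]
lid side [ 0.6006 -0.1075  0.045 ] [72, 77, 71, 76] [np.float64(-6.2), np.float64(-99.8), np.float64(172.5), np.float64(81.1)]
(285, 161, 36, 29) [[311, 161], [320, 183], [294, 189], [285, 167]]
lid side [0.6295 0.1392 0.045 ] [73, 82, 70, 81] [np.float64(-6.8), np.float64(-100.7), np.float64(172.5), np.float64(81.4)]
```

View pics/c2.png

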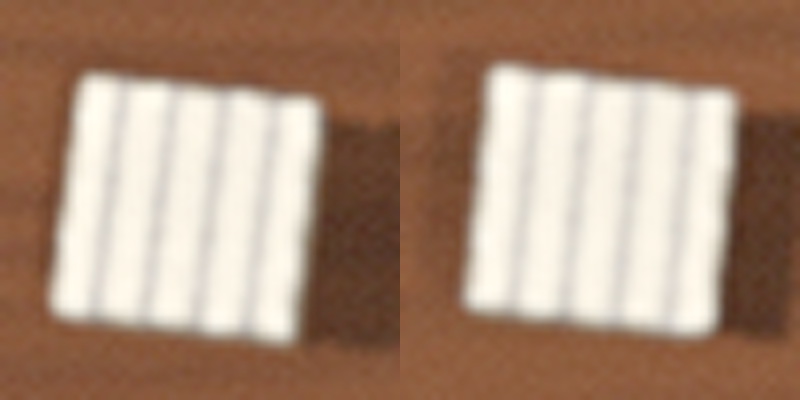

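Measured positions:
- **Stand:** (0.4945, -0.248), yaw about 13.5°.
- **Placing target:** (0.619, 0.021), yaw about -6.3°. The box spacing measures 249 mm, which agrees with the 250 mm given.
- **Clip:** (0.4535, 0.254), yaw about 16.5°.

Next I'll move toward the stand.

Call:
send_rows(increments=[0.6, -1, 0, 0.3, 0.6, -1, 0, 0.3, 0.6, -1, 0, 0.3, 0.6, -1, 0, 0.3, 0.6, -1, 0, 0.3, 0.6, -1, 0, 0.3, 0.6, -1, 0, 0.3, 0.6, -1, 0, 0.3, 0.6, -1, 0, 0.3, 0.6, -1, 0, 0.3], grip=85)

```text
clock: 1.35
position: [0.3127, 0.3442, 0.2265]
tool_rot: [0.274, -3.127, 0.013]
contact_force: [-0.3, 0.3, 0.7]
width: 0.996
```

Call:
send_rows(increments=[0.6, -1, 0, 0.1, 0.6, -1, 0, 0.1, 0.6, -1, 0, 0.1, 0.6, -1, 0, 0.1, 0.6, -1, 0, 0.1, 0.6, -1, 0, 0.1, 0.6, -1, 0, 0.1, 0.6, -1, 0, 0.1, 0.4, -1, 0, 0.1, 0.4, -1, 0, 0.1])

```text
clock: 2.6
position: [0.4549, 0.0839, 0.2246]
tool_rot: [0.499, -3.096, 0.017]
contact_force: [-0.2, 0.2, -0.7]
width: 0.995
```

Call:
send_rows(increments=[0.16, -1, 0, -0.1, 0.16, -1, 0, -0.1, 0.16, -1, 0, -0.1, 0.16, -1, 0, -0.1, 0.16, -1, 0, -0.1, 0.16, -1, 0, -0.1, 0.16, -1, 0, 0, 0.16, -1, 0, 0, 0.16, -1, 0, 0, 0.16, -1, 0, 0])

```text
clock: 3.85
position: [0.4935, -0.1744, 0.2222]
tool_rot: [0.365, -3.109, 0.015]
contact_force: [0.1, 0.1, 0.6]
width: 0.998
```

Call:
send_rows(increments=[0, -0.8, -0.2, 0, 0, -0.8, -0.3, 0, 0, -0.6, -0.4, 0, 0, -0.5, -0.4, 0, 0, -0.2, -0.4, 0, 0, 0, -0.4, 0, 0, 0, -0.4, 0, 0, 0, -0.2, 0, 0, 0, 0, 0, 0, 0, 0, 0])

```text
clock: 5.1
position: [0.4929, -0.2488, 0.15]
tool_rot: [0.364, -3.106, 0.013]
contact_force: [0.1, 0.7, -0.3]
width: 0.994
```

Call:
send_rows(increments=[0.06, 0.03, -0.6, 0, 0, 0, -0.6, 0, 0, 0, -0.6, 0, 0, 0, -0.6, 0, 0, 0, -0.6, 0, 0, 0, -0.6, 0, 0, 0, -0.5, 0, 0, 0, -0.4, 0, 0, 0, -0.2, 0, 0, 0, 0, 0])

```text
clock: 6.35
position: [0.4942, -0.2478, 0.0236]
tool_rot: [0.364, -3.106, 0.013]
contact_force: [0.6, 0.2, -0.5]
width: 0.995
```

```bash
python3 - <<'E'
from h import *
T=env.capture("top")[:,:,::-1];S=env.capture("side")[:,:,::-1]
cv2.imwrite('pics/c3.png',np.hstack([crop(T,352,190,80,80,5),crop(S,290,290,80,80,5)]))
print(env.get_state()['position'])
E
```

```text
[ 0.4944 -0.2479  0.0241]
```

View pics/c3.png

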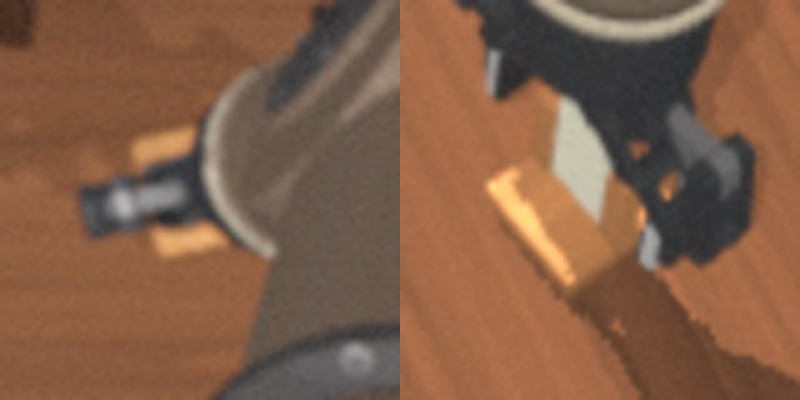

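The fingers straddle the posts, with the stand centred between them (crop about (180,205) in the top view). The body is close above the card, so I'll rise about 6 mm and grip.

Call:
send_rows(increments=[0, 0, 0.24, 0, 0, 0, 0, 0, 0, 0, 0, 0, 0, 0, 0, 0, 0, 0, 0, 0, 0, 0, 0, 0, 0, 0, 0, 0, 0, 0, 0, 0, 0, 0, 0, 0, 0, 0, 0, 0])

```text
clock: 7.7
position: [0.4951, -0.2481, 0.0316]
tool_rot: [0.365, -3.108, 0.015]
contact_force: [-0.0, -0.5, -0.4]
width: 0.994
```

Call:
send_rows(increments=[0, 0, 0, 0, 0, 0, 0, 0, 0, 0, 0, 0, 0, 0, 0, 0, 0, 0, 0, 0, 0, 0, 0, 0, 0, 0, 0, 0, 0, 0, 0, 0, 0, 0, 0, 0, 0, 0, 0, 0], grip=45, squeeze=40)

```text
clock: 8.95
position: [0.4952, -0.2482, 0.0319]
tool_rot: [0.365, -3.109, 0.015]
contact_force: [0.2, 0.3, 1.2]
width: 0.625
```

Call:
send_rows(increments=[0, 0, 0.4, 0, 0, 0, 0.6, 0, 0, 0, 0.6, 0, 0, 0, 0.6, 0, 0, 0, 0.6, 0, 0, 0.3, 0.4, 0, 0.2, 0.5, 0, -0.2, 0.3, 0.7, 0, -0.2, 0.4, 0.8, 0, -0.2, 0.4, 0.8, 0, -0.2])

```text
clock: 10.2
position: [0.5275, -0.1681, 0.1203]
tool_rot: [0.181, -3.126, 0.014]
contact_force: [0.2, 0.3, -2.0]
width: 0.627
```

Call:
send_rows(increments=[0.4, 0.8, 0, -0.2, 0.4, 0.8, 0, -0.2, 0.4, 0.8, 0, -0.2, 0.4, 0.8, 0, -0.2, 0.4, 0.8, 0, -0.2, 0.4, 0.8, 0, -0.2, 0.4, 0.8, 0, -0.2, 0.4, 0.8, 0, -0.2, 0.3, 0.5, 0, 0, 0, 0.2, 0, 0])

```text
clock: 11.45
position: [0.6154, 0.0242, 0.1223]
tool_rot: [-0.168, -3.122, 0.007]
contact_force: [-0.6, 0.4, -1.7]
width: 0.626
```

Call:
send_rows(increments=[0.14, -0.13, -0.4, 0, 0, 0, -0.6, 0, 0, 0, -0.6, 0, 0, 0, -0.5, 0, 0, 0, -0.5, 0, 0, 0, -0.3, 0, 0, 0, -0.2, 0, 0, 0, 0, 0, 0, 0, 0, 0, 0, 0, 0, 0])

```text
clock: 12.7
position: [0.6177, 0.0176, 0.039]
tool_rot: [-0.172, -3.12, 0.009]
contact_force: [0.6, 0.2, -1.8]
width: 0.625
```

```bash
python3 - <<'E'
from h import *
T=env.capture("top")[:,:,::-1];S=env.capture("side")[:,:,::-1]
cv2.imwrite('pics/T4.png',T);cv2.imwrite('pics/S4.png',S)
cv2.imwrite('pics/c4.png',np.hstack([crop(T,210,140,150,100,3),crop(S,260,140,110,150,3)[:300]]))
print(env.get_state()['position'])
E
```

```text
[0.6177 0.0176 0.039 ]
```

View pics/c4.png

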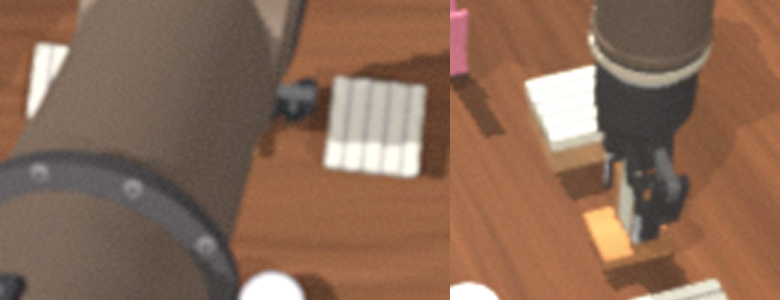

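The arm hides the stand from above. The side view shows it clear of both boxes. I'll correct y, lower the last 7 mm, and measure after release.

Call:
send_rows(increments=[0.05, 0.14, 0, 0, 0, 0, 0, 0, 0, 0, -0.15, 0, 0, 0, 0, 0, 0, 0, -0.1, 0, 0, 0, 0, 0, 0, 0, -0.05, 0, 0, 0, 0, 0, 0, 0, 0, 0, 0, 0, 0, 0])

```text
clock: 14.05
position: [0.6194, 0.0213, 0.032]
tool_rot: [-0.173, -3.121, 0.008]
contact_force: [0.3, -1.1, -2.1]
width: 0.624
```

Call:
send_rows(increments=[0, 0, -0.04, 0, 0, 0, 0, 0, 0, 0, -0.03, 0, 0, 0, 0, 0, 0, 0, 0, 0, 0, 0, 0, 0, 0, 0, 0, 0, 0, 0, 0, 0, 0, 0, 0, 0, 0, 0, 0, 0])

```text
clock: 15.3
position: [0.6195, 0.0212, 0.0319]
tool_rot: [-0.173, -3.122, 0.007]
contact_force: [-1.4, -1.0, 2.9]
width: 0.621
```

Touchdown: the force changed from -2 N to +2.9 N. Releasing and rising.

Call:
send_rows(increments=[0, 0, 0, 0, 0, 0, 0, 0, 0, 0, 0, 0, 0, 0, 0, 0, 0, 0, 0, 0, 0, 0, 0, 0, 0, 0, 0, 0, 0, 0, 0, 0, 0, 0, 0, 0, 0, 0, 0, 0], grip=85)

```text
clock: 16.55
position: [0.6199, 0.0212, 0.0317]
tool_rot: [-0.173, -3.122, 0.007]
contact_force: [-0.9, 0.5, 0.7]
width: 0.994
```

Call:
send_rows(increments=[0, 0, 0.3, 0, 0, 0, 0.6, 0, 0, 0, 0.8, 0, 0, 0, 0.8, 0, 0, 0, 0.8, 0, 0, 0, 0.8, 0, 0, 0, 0.8, 0, 0, 0, 0.8, 0, -0.2, 0.3, 0.8, -0.5, -0.4, 0.6, 0.8, -0.8])

```text
clock: 17.8
position: [0.605, 0.0414, 0.2292]
tool_rot: [-0.469, -3.097, 0.005]
contact_force: [-0.2, 0.6, 0.1]
width: 0.993
```

Call:
send_rows(increments=[-0.6, 0.9, 0, -0.8, -0.6, 0.9, 0, -0.8, -0.6, 0.9, 0, -0.8, -0.6, 0.9, 0, -0.8, -0.6, 0.9, 0, -0.8, -0.6, 0.9, 0, -0.8, -0.6, 0.9, 0, -0.8, -0.6, 0.9, 0, -0.8, -0.4, 0.4, 0, -0.4, 0, 0, 0, 0])

```text
clock: 19.05
position: [0.4711, 0.2368, 0.2426]
tool_rot: [-1.88, -2.514, -0.018]
contact_force: [0.5, -1.1, -0.5]
width: 0.994
```

```bash
python3 - <<'E'
from h import *
T=env.capture("top")[:,:,::-1];S=env.capture("side")[:,:,::-1]
cv2.imwrite('pics/T5.png',T);cv2.imwrite('pics/S5.png',S)
cv2.imwrite('pics/c5.png',np.vstack([crop(T,210,143,150,60,5),crop(S,230,150,150,60,5)]))
E
```

```text
(no output)
```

View pics/c5.png

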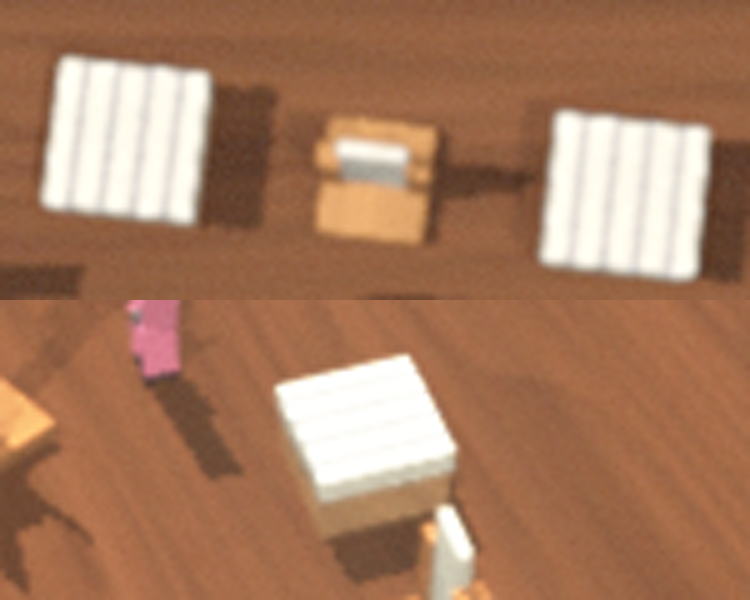

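The top crop shows the stand upright between the boxes. Base corners are (325,117), (438,124), (430,243) and (315,232); the card top runs (335,138) to (410,146). I'll measure it against the boxes.

```bash
python3 - <<'E'
from h import *
f=lambda L,oy,u,v:[((x+.5)/5-.5+u,(y-oy+.5)/5-.5+v) for x,y in L]
def ang(p): return [round(np.degrees(np.arctan2(p[i][1]-p[i-1][1],p[i][0]-p[i-1][0])),1) for i in range(4)]
A=onz('top',f([(62,55),(212,72),(194,224),(41,210)],0,210,143),.045)
B=onz('top',f([(556,109),(711,126),(696,281),(540,263)],0,210,143),.045)
b=onz('top',f([(325,117),(438,124),(430,243),(315,232)],0,210,143),.014)
c=onz('top',f([(335,138),(410,146),(408,161),(337,153)],0,210,143),.09)
for n,p in zip(('A','B','base','card'),(A,B,b,c)): print(n,p.mean(0),ang(p))
m=(A.mean(0)+B.mean(0))/2;d=(A-B).mean(0);print('mid',m,'yaw',np.degrees(np.arctan2(-d[0],d[1])),np.hypot(*d[:2]))
S=cv2.imread('pics/S5.png');T=cv2.imread('pics/T5.png')
cv2.imwrite('pics/c6.png',np.hstack([crop(T,155,205,80,80,5),crop(S,180,110,80,80,5)]))
s=env.get_state();print(s['position'],s['tool_rot'],s['q'])
E
```

```text
A [0.6331 0.1445 0.045 ] [np.float64(-6.6), np.float64(-96.8), np.float64(174.0), np.float64(84.7)]
B [ 0.6055 -0.1026  0.045 ] [np.float64(-6.1), np.float64(-96.3), np.float64(173.8), np.float64(83.4)]
base [0.6186 0.021  0.014 ] [np.float64(-4.6), np.float64(-93.7), np.float64(176.2), np.float64(84.5)]
card [0.6196 0.0211 0.09  ] [np.float64(7.8), np.float64(-96.3), np.float64(172.6), np.float64(83.4)]
mid [0.6193 0.0209 0.045 ] yaw -6.3816980860988375 0.24857622655147327
[0.4721 0.2357 0.2426] [-1.8814 -2.5138 -0.0181] [-1.1744  0.3105  0.8024  1.8466 -0.26    1.0806  0.0119]
```

View pics/c6.png

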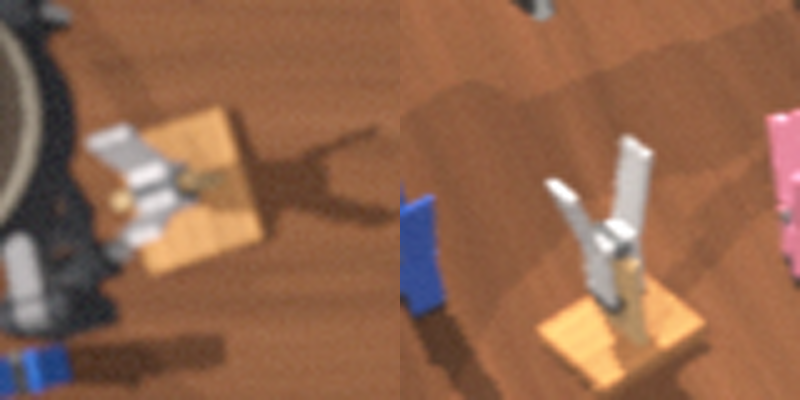

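The stand measures (0.619, 0.021), within 1 mm of the midpoint, with yaw within about 1° of the boxes. The clip is undisturbed on its rest. I'll align over it next (jaw axis 16.4°).

Call:
send_rows(increments=[-0.4, 0.4, 0, 0, -0.33, 0.35, 0, 0, 0, 0, -0.4, 0, 0, 0, -0.6, 0, 0, 0, -0.6, 0, 0, 0, -0.6, 0, 0, 0, -0.4, 0, 0, 0, -0.2, 0, 0, 0, 0, 0, 0, 0, 0, 0])

```text
clock: 20.4
position: [0.4536, 0.2529, 0.167]
tool_rot: [-1.885, -2.512, -0.015]
contact_force: [0.9, -0.5, -0.2]
width: 0.995
```

Call:
send_rows(increments=[0, 0.06, -0.4, 0, 0, 0, -0.5, 0, 0, 0, -0.5, 0, 0, 0, -0.5, 0, 0, 0, -0.4, 0, 0, 0, -0.3, 0, 0, 0, -0.2, 0, 0, 0, 0, 0, 0, 0, 0, 0, 0, 0, 0, 0])

```text
clock: 21.65
position: [0.4539, 0.2548, 0.0926]
tool_rot: [-1.884, -2.513, -0.017]
contact_force: [-0.8, -0.2, -0.2]
width: 0.996
```

```bash
python3 - <<'E'
from h import *
T=env.capture("top")[:,:,::-1];S=env.capture("side")[:,:,::-1]
cv2.imwrite('pics/c7.png',np.hstack([crop(T,155,205,70,80,5),crop(S,180,110,80,80,5)]))
s=env.get_state();print(s['position'],s['tool_rot'])
E
```

```text
[0.4539 0.2548 0.0925] [-1.8845 -2.5125 -0.0171]
```

View pics/c7.png

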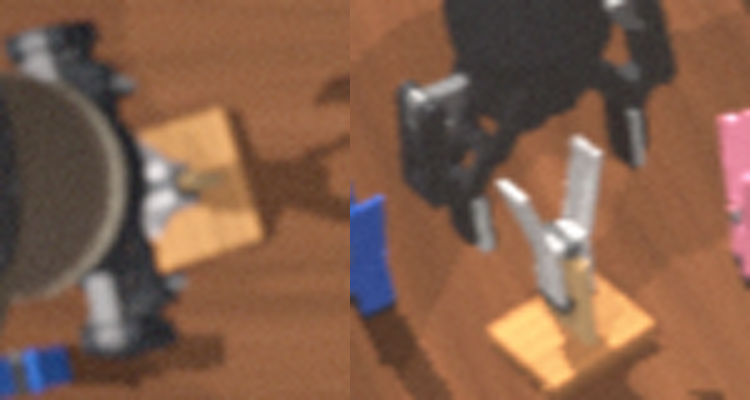

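The fingers straddle the levers evenly (side-crop pads at (485,225) and (635,140), levers at (510,190) and (585,145)). Pinching now.

Call:
send_rows(increments=[0, 0, 0, 0, 0, 0, 0, 0, 0, 0, 0, 0, 0, 0, 0, 0, 0, 0, 0, 0, 0, 0, 0, 0, 0, 0, 0, 0, 0, 0, 0, 0, 0, 0, 0, 0, 0, 0, 0, 0], grip=12, squeeze=35)

```text
clock: 23.0
position: [0.4545, 0.2552, 0.0946]
tool_rot: [-1.884, -2.512, -0.021]
contact_force: [-1.1, -0.3, 2.0]
width: 0.264
```

```bash
python3 - <<'E'
from h import *
T=env.capture("top")[:,:,::-1];S=env.capture("side")[:,:,::-1]
cv2.imwrite('pics/c8.png',np.hstack([crop(T,155,205,50,60,7),crop(S,200,120,60,60,7)]))
s=env.get_state();print(s['position'],s['tool_rot'],s['contact_force'],s['moment'])
E
```

```text
[0.4545 0.2552 0.0946] [-1.8839 -2.5118 -0.0208] [-0.306   0.4736  1.0955] [-0.124   0.1445  0.0012]
```

View pics/c8.png

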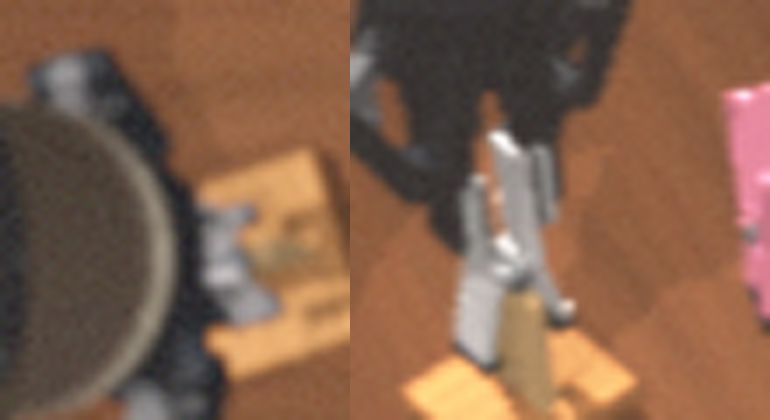

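The jaws gape around the board and the levers are parallel (opening 22.6 mm, about the 24 mm stop). That makes 10 pictures viewed. Lifting straight up, then carrying over.

Call:
send_rows(increments=[0, 0, 0.2, 0, 0, 0, 0.3, 0, 0, 0, 0.4, 0, 0, 0, 0.5, 0, 0, 0, 0.6, 0, 0, 0, 0.6, 0, 0, 0, 0.6, 0, 0, 0, 0.5, 0, 0, 0, 0.3, 0, 0, 0, 0, 0])

```text
clock: 24.35
position: [0.4548, 0.2553, 0.2028]
tool_rot: [-1.884, -2.512, -0.024]
contact_force: [0.4, 0.1, 0.5]
width: 0.265
```

Call:
send_rows(increments=[0.3, -0.4, 0, -0.2, 0.5, -0.7, 0, -0.3, 0.5, -0.7, 0, -0.3, 0.5, -0.7, 0, -0.3, 0.5, -0.7, 0, -0.3, 0.5, -0.7, 0, -0.3, 0.5, -0.7, 0, -0.3, 0.5, -0.7, 0, -0.3, 0.5, -0.7, 0, -0.3, 0.5, -0.7, 0, -0.2])

```text
clock: 25.6
position: [0.5814, 0.067, 0.1991]
tool_rot: [2.374, 2.051, 0.011]
contact_force: [-0.0, 0.4, -0.0]
width: 0.259
```

Call:
send_rows(increments=[0.4, -0.4, 0, 0.25, 0.4, -0.4, 0, 0, 0.3, -0.4, 0, 0, 0.2, -0.3, 0, 0, 0.1, -0.1, 0, 0, 0, 0, 0, 0, 0, 0, 0, 0, 0, 0, 0, 0, 0, 0, 0, 0, 0, 0, 0, 0])

```text
clock: 26.85
position: [0.6182, 0.0195, 0.1978]
tool_rot: [2.349, 2.08, 0.007]
contact_force: [0.9, -1.6, -0.9]
width: 0.261
```

Call:
send_rows(increments=[0.06, 0.06, 0, 0.09, 0, 0, -0.3, 0, 0, 0, -0.4, 0, 0, 0, -0.4, 0, 0, 0, -0.2, 0, 0, 0, 0, 0, 0, 0, 0, 0, 0, 0, 0, 0, 0, 0, 0, 0, 0, 0, 0, 0])

```text
clock: 28.1
position: [0.6197, 0.0211, 0.1629]
tool_rot: [2.335, 2.095, 0.006]
contact_force: [0.2, 0.3, 0.4]
width: 0.262
```

```bash
python3 - <<'E'
from h import *
T=env.capture("top")[:,:,::-1];S=env.capture("side")[:,:,::-1]
cv2.imwrite('pics/c9.png',np.hstack([crop(T,255,150,50,75,8),crop(S,290,170,50,75,8)]))
s=env.get_state();print(s['position'],s['tool_rot'],s['contact_force'])
p=s['position'];print(px('side',[p,[.6196,.0211,.09],[p[0],p[1],p[2]-.0596],[p[0],p[1],p[2]-.0196]]))
E
```

```text
[0.6197 0.021  0.1629] [2.3349 2.0954 0.0062] [-0.1597 -0.2853 -0.9611]
[[323.4225 173.901 ]
 [321.3779 195.5125]
 [321.7636 191.753 ]
 [322.8602 179.9462]]
```

View pics/c9.png

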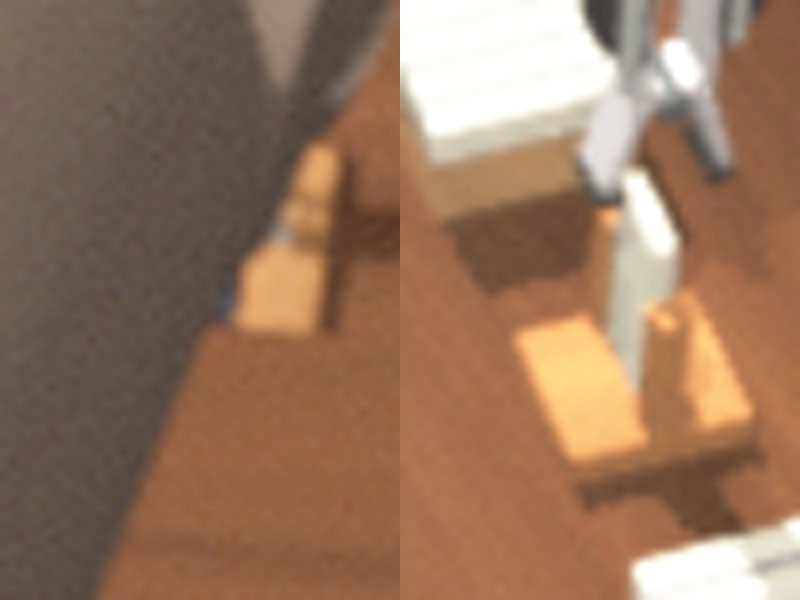

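Side crop: the card top's middle is at (651,208), about the predicted pixel. The jaw-tip midpoint is at about (659,181) against a predicted (658,178), so the clip is centred over the card with a jaw on each side. Lowering slowly.

Call:
send_rows(increments=[0, 0, -0.2, 0, 0, 0, -0.2, 0, 0, 0, -0.2, 0, 0, 0, -0.2, 0, 0, 0, -0.15, 0, 0, 0, -0.1, 0, 0, 0, -0.05, 0, 0, 0, 0, 0, 0, 0, 0, 0, 0, 0, 0, 0])

```text
clock: 29.45
position: [0.6196, 0.021, 0.1332]
tool_rot: [2.335, 2.095, 0.006]
contact_force: [0.1, 0.9, -1.3]
width: 0.267
```

```bash
python3 - <<'E'
from h import *
S=env.capture("side")[:,:,::-1]
cv2.imwrite('pics/c10.png',crop(S,285,160,65,75,8))
s=env.get_state();print(s['position'],s['tool_rot'],s['contact_force'],s['width'])
E
```

```text
[0.6196 0.0211 0.1332] [2.3348 2.0956 0.0059] [ 0.4868  0.5872 -1.1555] 0.26555745347758564
```

View pics/c10.png

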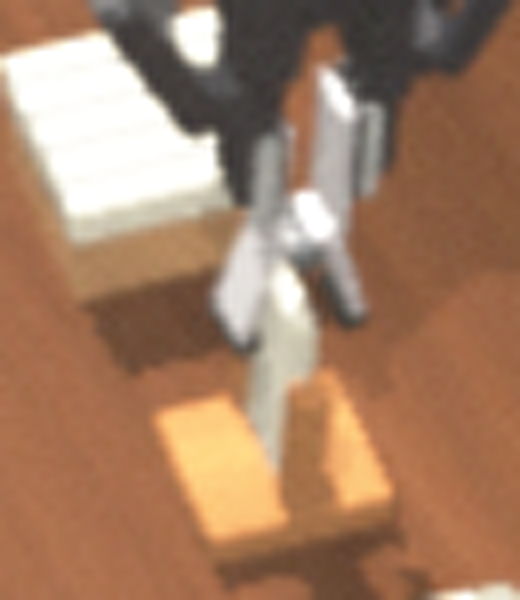

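The last crop shows the front jaw tip at (240,340), the rear jaw tip at (350,315), and the card edge between them at (295,290). There is visible space on both sides and the stand hasn't moved. Handing in.

```bash
python3 -c "
from rig import env
print(env.job_done())"
```

```text
the job is handed in; nothing more can be done
None
```

The card stand is midway between the boxes and released. The spring clip is held open over the middle of the card's top edge, and I handed the job in at about 29.5 s on the robot clock.

- **Stand placement:** After release, the stand measured (0.619, 0.021) against a box midpoint of (0.6193, 0.0209). The card edge's yaw was about -6.5° against -6.4° for the boxes. Edges read off the stand base scattered by about 2.5°.
- **Clip:** The gripper reads 22.6 mm (nominal stop 24 mm) and the levers looked parallel. By the gripper pose, the jaw tips are about 16 mm below the card's top edge.
- **Contact:** The last side crop shows one jaw in front of the card and one behind, with a visible gap on both sides. The tool force was about 1 N, the same as the readings in free air.
- **Not confirmed:** The arm hid the stand and clip in the top view at the end, so the final clearance rests on the side view and the tool pose. The earlier side-view fits of the box lids were about 5 mm off the top-view ones because the mask caught the lids' sides, so I used the top view.

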